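# Put the microscope objectives away in their tray

### The arm

A 6-joint arm with a two-finger parallel gripper is mounted at the origin on the work surface. World frame = base frame: x ahead of the robot, y to its left, z up, the work surface at z = 0. Lengths are in m, angles in rad, forces in N, time in s.
With the tool pointing down it reaches from about 0.25 to 0.725 m from the base axis. Payload 9.7 kg.
Tool frame: the origin (TCP) lies at the very end of the fingers, on their centre line; the grasp point (between the pads) lies behind it (r.grip_point_offset is the z of the grasp point in the tool frame, in m); z points along the fingers, y is the line along which they close (so a half turn about z gives the same grasp; the last joint's range is limited). The gripper opens to 85 mm and grips with 20 to 120 N. Pads are 22 mm wide; open, the fingers measure 114 mm over their backs; the gripper's body (76 mm by 85 mm) begins 54 mm behind the grasp point. The pads swing forward as they close: fully open they stand 13 mm farther back than shut.
Start: joints at [1.284, 0.087, 0.176, 1.66, 0, 1.571], TCP at [0.156, 0.528, 0.231] pointing down, gripper open.
Joint ranges: [-3.13, 3.13], [-0.85, 1.81], [-1.15, 1.24], [-2.2, 2.28], [-1.44, 1.52], [-3.14, 3.14]. Speed limits (rad/s): [2.22, 2.22, 2.57, 3.14, 3.14, 3.14].

### API

Orientations are given as [roll, pitch, yaw] about the fixed x, y, z axes, in that order (R = Rz(yaw) Ry(pitch) Rx(roll)).
In Python, from plant import r gives the robot as it stands. The module is installed in compiled form; this text tells all that it offers.
- The arm moves only by the tool carry_out, never from a script. Its argument "series" is a list of rows, each a list of 7 numbers: the opening, from 0 (shut) to 1 (fully open), then the shift along the tool's x, y, z in m, then the turn, a rotation vector about the tool's x, y, z in rad. In form: [[jaw, tx, ty, tz, rx, ry, rz], ...]. A call has exactly 8 rows; each row shifts and turns the commanded pose from where the row before left it, along the tool's axes as they then stand; what a row does not reach is not made up. A row lasts 1/10 s, in which the tool goes at most 50 mm and 8.59 degrees, less where a joint would pass 70% of its speed; a pose out of reach is approached as far as the arm can. A call with a gripper value outside its range is refused whole. The fingers move at their own pace and stop on an object; the grip force is fixed at half the most. Time passes only in rows, so rows that do not move let the fingers close, or fill a call up. It gives the time, the measured TCP pose, the force, the opening and the grip force at its end, in the units of the state.
- r.read_state(): the state, without advancing time (a new reading comes with each control period).
- r.capture(name): name is "scene" or "side" or "wrist"; returns a dict with "frame" (384x512x3 uint8, red, green, blue), "depth" (384x512 float32, m along the optical axis (not along the pixel's ray), 0 where there is no reading), "fx", "fy", "cx", "cy" (pixels), "distortion" ([k1, k2, p1, p2, k3] as OpenCV has them; the pictures are not rectified), "rvec" (rotation vector, rad) and "tvec" (3), from world to camera coordinates, as OpenCV has them. Camera axes: x right, y down, z forward; pixel columns grow to the right and rows downward; lengths in m; the calibration is good to about 2 mm. A picture is of the moment at which its call begins.
- r.sign_off(): hands the job in; it is judged then, once.
Trained networks look in the newest picture that a camera, given by its name, has taken for a name from the list of things; names that differ only in an ending like _2 or _b are one class to them, and where a whole thing is asked for, a point or a joint stands for the part that bears it (a point fixed in the world has none). Each returns a list of dicts, best first, with "confidence" (0 to 1); they miss things now and then, are a little off and sometimes report something else, mostly with a low value. They report only what shows in the picture. A call takes as long as a camera call. They do not tell look-alikes from the thing itself.
- r.boxes_of(camera, thing): "uv" ([column, row] in pixels, amid what is visible of it).
- r.place_of(camera, thing): "uv" ([column, row] in pixels: a listed point, or the origin of a listed thing).
The state is a dict: "clock": time; "q": joint angles; "qd": joint speeds; "joint_efforts": joint torques, N m; "tcp_pos": TCP position; "tcp_rot": TCP orientation; "contact_force": force on the tool from outside, world axes, zero at the start; "torque": the same for the moment, N m; "grip_width": finger opening in m; "finger_force": force on a finger pad.
Only numpy, scipy, OpenCV 4.12 (cv2) and the standard library are available. Lean on these libraries where they do the work, as an engineer would, in place of code of your own. Each camera call takes 0.05 s, during which the arm holds its last target. There are 200 camera calls.

### The job

Put the three microscope objectives (the steel barrels that taper to a narrow lens tip) into the white tray, each upright in the well of its own size: the small one in the smallest well, the medium one in the middle-sized well, the large one in the largest well. Set them down without dropping them, and leave the two eyepieces and the camera adapter standing where they are.

Things in the scene. Friction and masses are not known exactly. Their poses are not given: they have to be found in the camera images.
- obj_small_center (a point): centre, half-way up, of the small microscope objective: a loose upright satin-steel barrel 26 mm in diameter and 60 mm tall in all, standing on its flat end; the straight barrel is 44 mm high with a dark band near its top, above it the body tapers like a cone to a narrow flat tip with a small dark lens. The point is 30 mm above its underside; z is up along the barrel. Take it from above by the barrel.
- obj_medium_center (a point): centre, half-way up, of the medium microscope objective: a loose upright satin-steel barrel 36 mm in diameter and 68 mm tall in all, standing on its flat end; the straight barrel is 50 mm high with a dark band near its top, above it the body tapers like a cone to a narrow flat tip with a small dark lens. The point is 34 mm above its underside; z is up along the barrel. Take it from above by the barrel.
- obj_large_center (a point): centre, half-way up, of the large microscope objective: a loose upright satin-steel barrel 46 mm in diameter and 76 mm tall in all, standing on its flat end; the straight barrel is 56 mm high with a dark band near its top, above it the body tapers like a cone to a narrow flat tip with a small dark lens. The point is 38 mm above its underside; z is up along the barrel. Take it from above by the barrel.
- eye_tall_center (a point): centre, half-way up, of the tall eyepiece, which does not belong in the tray: loose, upright, 70 mm tall, steel tube 30 mm in diameter for the lower 36 mm, above it a wider dark steel head 44 mm in diameter with a broad flat lens on top (an eyepiece is widest at the top, an objective narrowest). z is up.
- eye_short_center (a point): centre, half-way up, of the short eyepiece, which does not belong in the tray: loose, upright, 52 mm tall, steel tube 26 mm in diameter for the lower 26 mm, above it a wider dark steel head 36 mm in diameter with a broad flat lens on top (an eyepiece is widest at the top, an objective narrowest). z is up.
- adapter_center (a point): centre, half-way up, of the camera adapter, which does not belong in the tray: a loose upright plain straight steel tube 38 mm in diameter and 56 mm tall, with a dark band round its middle and a wide black flat top, no taper. z is up.
- well_small: the small well of the tray: a fixed round grey cup, 46 mm inside and 54 mm outside diameter, for the small objective. Origin at the centre of its underside, which lies on the tray's floor 4 mm above the bench; its own floor is 3 mm thick (so a thing in it stands 7 mm above the bench) and its rim is 11 mm above the origin (8 mm above its floor): fingers cannot go down inside beside the objective, so keep their tips above the rim. z is up.
- well_medium: the medium well of the tray: a fixed round grey cup, 56 mm inside and 64 mm outside diameter, for the medium objective. Origin at the centre of its underside, which lies on the tray's floor 4 mm above the bench; its own floor is 3 mm thick (so a thing in it stands 7 mm above the bench) and its rim is 11 mm above the origin (8 mm above its floor): fingers cannot go down inside beside the objective, so keep their tips above the rim. z is up.
- well_large: the large well of the tray: a fixed round grey cup, 66 mm inside and 74 mm outside diameter, for the large objective. Origin at the centre of its underside, which lies on the tray's floor 4 mm above the bench; its own floor is 3 mm thick (so a thing in it stands 7 mm above the bench) and its rim is 11 mm above the origin (8 mm above its floor): fingers cannot go down inside beside the objective, so keep their tips above the rim. z is up.
- tray: the fixed white objective tray, 264 mm (its x) by 96 mm (its y), rim 12 mm high. The three wells stand in one row along its x axis, 84 mm apart, the middle one at its centre; which well is where changes. Origin at the centre of its underside, z up. Fingers that close along its y stay clear of the neighbouring wells. Elsewhere on the bench between the optics lie only flat odds and ends up to 10 mm high.
Things that resemble listed ones, but are neither listed nor needed, are in the scene too. What is shaped like the part that bears obj_large_center but blue is not meant.

How it is judged:
By the outcome, as a careful person would: the job done as asked, in the order asked, and still so for the second after the job is handed in, with the robot touching nothing.
It also fails if it takes over 90 s, if anything falls off the work surface, if the arm or the gripper's body presses on something with over 40 N, if the wrist force passes 120 N, or if a joint passes its speed limit or range.

## Working session

There is one attempt and no reset: what is moved stays moved. The work goes in short steps, Python scripts to look and compute and a tool call to move; the robot and the scene stay as the last step left them, time stands still between calls to the robot, and variables do not carry over. Pictures are saved under pics/ and viewed, at most 14 in all, crops included, and the job is handed in when it is done.

Besides the shell and the picture viewer there is one more tool, called after "Request:" as name(argument=value, ...), one argument or row to a line, values as JSON. carry_out: Moves the arm, as the interface text tells. Its arguments: {"type":"object","properties":{"series":{"type":"array"}},"required":["series"]}

```bash
mkdir -p pics; cat > h.py <<'E'
import numpy as np, cv2
from plant import r
def world(c,uv,z=None):
    K=np.array([[c["fx"],0,c["cx"]],[0,c["fy"],c["cy"]],[0,0,1]])
    n=cv2.undistortPoints(np.array([[uv]],float),K,np.array(c["distortion"],float))[0,0]
    R=cv2.Rodrigues(np.array(c["rvec"],float))[0];t=np.array(c["tvec"],float).ravel()
    d=R.T@np.array([n[0],n[1],1]);o=-R.T@t
    return o+d*(z-o[2])/d[2]
Z=dict(obj_small_center=.03,obj_medium_center=.034,obj_large_center=.038,eye_tall_center=.035,eye_short_center=.026,adapter_center=.028,well_small=.004,well_medium=.004,well_large=.004,tray=0)
E
python3 - <<'E'
from h import *
for cam in("scene","side"):
    c=r.capture(cam);cv2.imwrite(f"pics/{cam}0.png",cv2.resize(c["frame"][:,:,::-1],(800,600)))
    for n,z in Z.items():
        print(cam,n,[(np.round(p["uv"]).tolist(),round(p["confidence"],2),world(c,p["uv"],z)[:2].round(3).tolist()) for p in r.place_of(cam,n)])
s=r.read_state();print(s["tcp_pos"],s["tcp_rot"],s["grip_width"],r.grip_point_offset,s["clock"])
E
```

```text
scene obj_small_center [([246.0, 276.0], 0.47, [0.608, -0.187])]
scene obj_medium_center [([206.0, 221.0], 0.69, [0.455, -0.147])]
scene obj_large_center [([293.0, 205.0], 0.57, [0.579, 0.007])]
scene eye_tall_center [([239.0, 188.0], 0.7, [0.454, -0.038]), ([318.0, 154.0], 0.22, [0.535, 0.157])]
scene eye_short_center [([150.0, 282.0], 0.62, [0.461, -0.328])]
scene adapter_center [([199.0, 325.0], 0.83, [0.603, -0.325])]
scene well_small [([295.0, 131.0], 0.72, [0.434, 0.196]), ([317.0, 151.0], 0.36, [0.516, 0.181])]
scene well_medium [([320.0, 152.0], 0.95, [0.524, 0.185])]
scene well_large [([345.0, 174.0], 0.93, [0.61, 0.173])]
scene tray [([201.0, 323.0], 0.73, [0.596, -0.317])]
side obj_small_center [([317.0, 232.0], 0.53, [0.606, -0.179])]
side obj_medium_center [([242.0, 234.0], 0.94, [0.461, -0.15])]
side obj_large_center [([278.0, 174.0], 0.92, [0.59, 0.018]), ([314.0, 192.0], 0.72, [0.643, -0.068])]
side eye_tall_center []
side eye_short_center [([270.0, 306.0], 0.86, [0.465, -0.319])]
side adapter_center [([350.0, 286.0], 0.62, [0.609, -0.32])]
side well_small [([197.0, 152.0], 0.49, [0.435, 0.21]), ([224.0, 198.0], 0.28, [0.461, 0.006])]
side well_medium [([273.0, 311.0], 0.7, [0.472, -0.315]), ([230.0, 151.0], 0.64, [0.52, 0.195])]
side well_large [([261.0, 149.0], 0.9, [0.599, 0.181])]
side tray [([226.0, 154.0], 0.94, [0.508, 0.19])]
[0.15558603 0.52751341 0.23127805] [-3.14155479e+00  7.96950217e-06  2.85474596e+00] 0.08551560692243311 -0.0187 1.1
```

View pics/scene0.png

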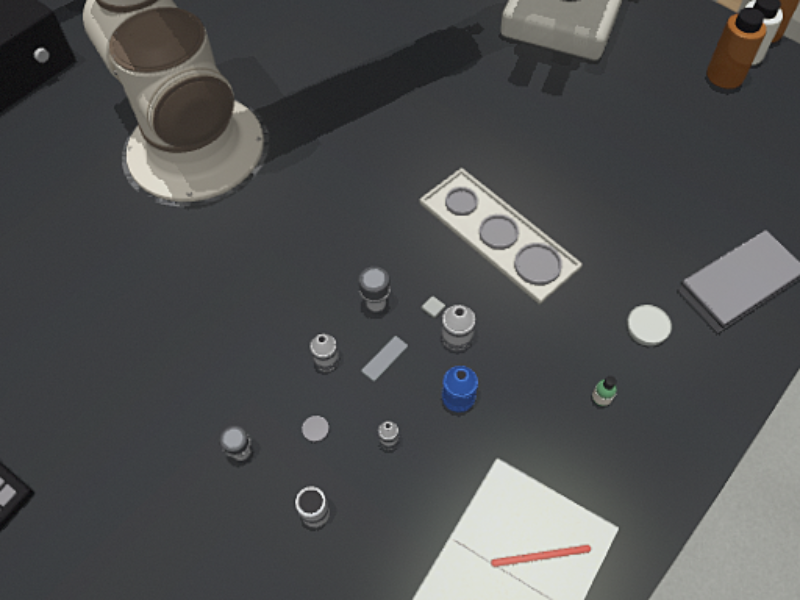

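View pics/side0.png

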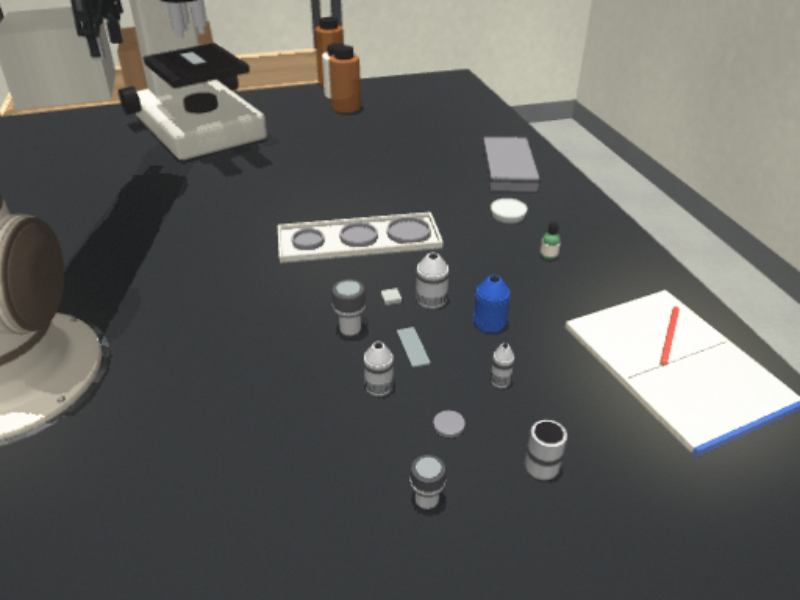

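The scene picture shows the tray at about (500,235) with the wells small to large along +x. The large objective is at (458,328), with the blue look-alike at (460,388) to ignore. The medium objective is at (324,352) and the small one at (388,434). I'll refine these positions with depth.

```bash
cat >> h.py <<'E'
from scipy.optimize import least_squares
def cloud(c):
    K=np.array([[c["fx"],0,c["cx"]],[0,c["fy"],c["cy"]],[0,0,1]])
    v,u=np.nonzero(c["depth"]>0);d=c["depth"][v,u]
    n=cv2.undistortPoints(np.stack([u,v],1).astype(float)[:,None],K,np.array(c["distortion"],float))[:,0]
    R=cv2.Rodrigues(np.array(c["rvec"],float))[0];t=np.array(c["tvec"],float).ravel()
    return (np.c_[n*d[:,None],d]-t)@R, c["frame"][v,u].astype(int)
def barrel(P,xy,rad,z0,z1):
    m=(np.hypot(*(P[:,:2]-xy).T)<rad+.018)&(P[:,2]>z0)&(P[:,2]<z1);Q=P[m,:2]
    f=least_squares(lambda p:np.hypot(*(Q-p).T)-rad,xy,loss="soft_l1",f_scale=.001)
    return f.x.round(4),m.sum(),np.sqrt(np.mean(f.fun**2)).round(4)
E
python3 - <<'E'
from h import *
O=dict(s=((.607,-.183),.013,.044),m=((.458,-.148),.018,.05),l=((.585,.012),.023,.056),blue=((.643,-.068),.023,.056),et=((.454,-.038),.022,.07),es=((.463,-.323),.018,.052),ad=((.606,-.322),.019,.056))
for cam in("scene","side"):
    c=r.capture(cam);P,C=cloud(c)
    f=P[(abs(P[:,0]-.52)<.05)&(abs(P[:,1]+.25)<.03)];print(cam,"floor z",np.median(f[:,2]).round(4))
    for k,(xy,rad,h) in O.items():
        q=P[(np.hypot(*(P[:,:2]-xy).T)<rad+.01)]
        print(k,barrel(P,np.array(xy),rad,.012 if k[0]!='e' else h-.02,h-.003),"top",np.percentile(q[:,2],99).round(4))
    m=(C.min(1)>140)&(abs(P[:,0]-.52)<.17)&(abs(P[:,1]-.19)<.09)&(P[:,2]<.03)
    if m.sum()>20: 
        b=cv2.minAreaRect(P[m,:2].astype(np.float32));print("tray",b,m.sum())
    for w,xy,R in(("ws",(.435,.2),.025),("wm",(.52,.19),.03),("wl",(.605,.177),.035)):
        z=P[(np.hypot(*(P[:,:2]-xy).T)<R+.012)];t=z[(z[:,2]>.011)&(z[:,2]<.02)];print(w,len(t),barrel(t,np.array(xy),R,.011,.02))
E
```

```text
scene floor z 0.0
s (array([ 0.6127, -0.1845]), np.int64(59), np.float64(0.0006)) top 0.0603
m (array([ 0.4615, -0.1507]), np.int64(125), np.float64(0.0007)) top 0.0687
l (array([0.5816, 0.0027]), np.int64(181), np.float64(0.0008)) top 0.0772
blue (array([ 0.6438, -0.0711]), np.int64(177), np.float64(0.0008)) top 0.0766
et (array([ 0.4516, -0.0311]), np.int64(90), np.float64(0.0022)) top 0.0728
es (array([ 0.4674, -0.3293]), np.int64(70), np.float64(0.002)) top 0.0544
ad (array([ 0.6039, -0.3229]), np.int64(129), np.float64(0.0019)) top 0.0595
tray ((0.5127127170562744, 0.1939905881881714), (0.10684261471033096, 0.27353930473327637), 83.71852111816406) 2830
ws 103 (array([0.4331, 0.1989]), np.int64(103), np.float64(0.0019))
wm 129 (array([0.517 , 0.1893]), np.int64(129), np.float64(0.003))
wl 192 (array([0.6003, 0.1789]), np.int64(192), np.float64(0.0059))
side floor z 0.001
s (array([ 0.6129, -0.1829]), np.int64(151), np.float64(0.0009)) top 0.0611
m (array([ 0.4618, -0.149 ]), np.int64(252), np.float64(0.0009)) top 0.0689
l (array([0.5816, 0.0044]), np.int64(304), np.float64(0.001)) top 0.0767
blue (array([ 0.6442, -0.0696]), np.int64(334), np.float64(0.0011)) top 0.0767
et (array([ 0.4517, -0.0297]), np.int64(135), np.float64(0.001)) top 0.0734
es (array([ 0.4681, -0.327 ]), np.int64(148), np.float64(0.0006)) top 0.0547
ad (array([ 0.6053, -0.3212]), np.int64(363), np.float64(0.0008)) top 0.0584
tray ((0.5180377960205078, 0.1900179088115692), (0.10382021218538284, 0.27049925923347473), 83.43976593017578) 1921
ws 108 (array([0.4325, 0.199 ]), np.int64(108), np.float64(0.0025))
wm 127 (array([0.5157, 0.1898]), np.int64(127), np.float64(0.0029))
wl 186 (array([0.6002, 0.1798]), np.int64(186), np.float64(0.0056))
```

Request:
carry_out(
  series=[
    [1, 0, 0, 0, 0, 0, 0.148],
    [1, 0, 0, 0, 0, 0, 0.148],
    [1, 0, 0, 0, 0, 0, 0.148],
    [1, 0, 0, 0, 0, 0, 0.148],
    [1, 0, 0, 0, 0, 0, 0.148],
    [1, 0, 0, 0, 0, 0, 0.148],
    [1, 0, 0, 0, 0, 0, 0.148],
    [1, 0, 0, 0, 0, 0, 0.148],
  ],
)

```text
clock: 2.0
tcp_pos: [0.1556, 0.5275, 0.2313]
tcp_rot: [-3.142, 0.0, 1.665]
contact_force: [0.2, -0.3, 0.6]
grip_width: 0.0853
finger_force: 0.0
```

Request:
carry_out(
  series=[
    [1, 0, 0, 0, 0, 0, 0.148],
    [1, 0, 0, 0, 0, 0, 0.148],
    [1, 0, 0, 0, 0, 0, 0.148],
    [1, 0, 0, 0, 0, 0, 0.148],
    [1, 0, 0, 0, 0, 0, 0.148],
    [1, 0, 0, 0, 0, 0, 0.148],
    [1, 0, 0, 0, 0, 0, 0.148],
    [1, 0, 0, 0, 0, 0, 0.148],
  ],
)

```text
clock: 2.8
tcp_pos: [0.3339, 0.4142, 0.2315]
tcp_rot: [-2.989, 0.055, 0.812]
contact_force: [-0.0, 0.6, -0.6]
grip_width: 0.0851
finger_force: 0.0
```

Request:
carry_out(
  series=[
    [1, 0, 0, 0, 0, 0, 0.148],
    [1, 0, 0, 0, 0, 0, 0.148],
    [1, 0, 0, 0, 0, 0, 0.148],
    [1, 0, 0, 0, 0, 0, 0.148],
    [1, 0, 0, 0, 0, 0, 0],
    [1, 0, 0, 0, 0, 0, 0],
    [1, 0, 0, 0, 0, 0, 0],
    [1, 0, 0, 0, 0, 0, 0],
  ],
)

```text
clock: 3.6
tcp_pos: [0.4186, 0.2882, 0.2322]
tcp_rot: [-2.909, 0.163, 0.474]
contact_force: [-0.2, 0.6, 0.1]
grip_width: 0.0856
finger_force: 0.0
```

```bash
cat >> h.py <<'E'
from scipy.spatial.transform import Rotation
T=dict(s=(.6128,-.1837),m=(.4617,-.1498),l=(.5816,.0036),ws=(.4328,.199),wm=(.5165,.1895),wl=(.6002,.1795))
def to(*names):
    s=r.read_state();R=Rotation.from_euler("xyz",s["tcp_rot"]).as_matrix()
    print("t",s["clock"],"tcp",np.round(s["tcp_pos"],4),"rpy",np.round(s["tcp_rot"],4),"q",np.round(s["q"],2),"w",round(s["grip_width"],4),"F",np.round(s["contact_force"],1),s["finger_force"])
    for n in names:
        print(n,(R.T@(np.r_[T[n],s["tcp_pos"][2]]-s["tcp_pos"])).round(4))
E
python3 -c "
from h import *
to('s','m','l')"
```

```text
t 3.6 tcp [0.4186 0.2882 0.2322] rpy [-2.9089  0.1633  0.4743] q [0.47 0.14 0.21 1.8  0.23 3.14] w 0.0856 F [-0.2  0.6  0.1] 0.0
s [-0.0422  0.4963 -0.1105]
m [-0.1596  0.4043 -0.0688]
l [ 0.0148  0.3182 -0.0779]
```

```bash
python3 -c "
from h import *
s=r.read_state();A=Rotation.from_euler('xyz',s['tcp_rot']);B=Rotation.from_euler('xyz',[np.pi,0,.7])
print((A.inv()*B).as_rotvec())"
```

```text
[-0.24964769  0.13568619 -0.24318508]
```

Request:
carry_out(
  series=[
    [1, 0, 0, 0, -0.0624, 0.0339, -0.0608],
    [1, 0, 0, 0, -0.0624, 0.0339, -0.0608],
    [1, 0, 0, 0, -0.0624, 0.0339, -0.0608],
    [1, 0, 0, 0, -0.0624, 0.0339, -0.0608],
    [1, 0, 0, 0, 0, 0, -0.148],
    [1, 0, 0, 0, 0, 0, -0.148],
    [1, 0, 0, 0, 0, 0, -0.148],
    [1, 0, 0, 0, 0, 0, 0],
  ],
)

```text
clock: 4.4
tcp_pos: [0.4185, 0.2882, 0.2323]
tcp_rot: [-3.141, -0.0, 1.146]
contact_force: [-0.2, 0.2, -0.2]
grip_width: 0.0856
finger_force: 0.0
```

Request:
carry_out(
  series=[
    [1, 0, 0, 0, 0, 0, -0.148],
    [1, 0, 0, 0, 0, 0, -0.148],
    [1, 0, 0, 0, 0, 0, -0.148],
    [1, 0, 0, 0, 0, 0, -0.148],
    [1, 0, 0, 0, 0, 0, -0.148],
    [1, 0, 0, 0, 0, 0, -0.148],
    [1, 0, 0, 0, 0, 0, -0.148],
    [1, 0, 0, 0, 0, 0, -0.148],
  ],
)

```text
clock: 5.2
tcp_pos: [0.4188, 0.2878, 0.2321]
tcp_rot: [-3.141, -0.0, 2.328]
contact_force: [0.2, 0.8, -0.2]
grip_width: 0.0852
finger_force: 0.0
```

Request:
carry_out(
  series=[
    [1, 0, 0, 0, 0, 0, -0.14],
    [1, 0, 0, 0, 0, 0, -0.14],
    [1, 0, 0, 0, 0, 0, -0.14],
    [1, 0, 0, 0, 0, 0, -0.14],
    [1, 0, 0, 0, 0, 0, -0.14],
    [1, 0, 0, 0, 0, 0, 0],
    [1, 0, 0, 0, 0, 0, 0],
    [1, 0, 0, 0, 0, 0, 0],
  ],
)

```text
clock: 6.0
tcp_pos: [0.4191, 0.2874, 0.2321]
tcp_rot: [-3.141, -0.0, 3.022]
contact_force: [0.0, 0.5, -1.2]
grip_width: 0.0854
finger_force: 0.0
```

```bash
python3 -c "
from h import *
to('s','m','l')"
```

```text
t 6.0 tcp [0.4191 0.2874 0.2321] rpy [-3.1413e+00 -4.0000e-04  3.0216e+00] q [ 0.6  -0.01  0.07  1.66  0.    0.72] w 0.0854 F [ 0.   0.5 -1.2] 0.0
s [-0.2487 -0.4445  0.    ]
m [-9.46e-02 -4.29e-01  1.00e-04]
l [-0.1953 -0.2623 -0.    ]
```

Request:
carry_out(
  series=[
    [1, -0.0279, -0.0375, 0.016, 0, 0, 0],
    [1, -0.0279, -0.0375, 0.016, 0, 0, 0],
    [1, -0.0279, -0.0375, 0.016, 0, 0, 0],
    [1, -0.0279, -0.0375, 0.016, 0, 0, 0],
    [1, -0.0279, -0.0375, 0.016, 0, 0, 0],
    [1, -0.0279, -0.0375, 0.016, 0, 0, 0],
    [1, -0.0279, -0.0375, 0.016, 0, 0, 0],
    [1, 0, 0, 0, 0, 0, 0],
  ],
)

```text
clock: 6.8
tcp_pos: [0.5835, -0.0005, 0.1168]
tcp_rot: [-3.14, -0.004, 3.018]
contact_force: [-1.2, 0.8, -0.2]
grip_width: 0.0858
finger_force: 0.0
```

```bash
python3 - <<'E'
from h import *
to('l')
c=r.capture("wrist");P,C=cloud(c);cv2.imwrite("pics/w1.png",c["frame"][:,:,::-1])
print(barrel(P,np.array(T['l']),.023,.012,.05))
E
```

```text
t 6.8 tcp [ 5.835e-01 -5.000e-04  1.168e-01] rpy [-3.1399 -0.0037  3.0179] q [-0.    0.16  0.03  1.45 -0.    0.12] w 0.0858 F [-1.2  0.8 -0.2] 0.0
l [0.0024 0.0038 0.    ]
(array([0.5831, 0.0038]), np.int64(495), np.float64(0.0003))
```

View pics/w1.png

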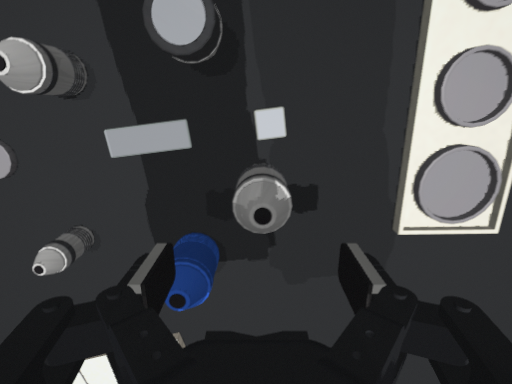

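The wrist picture shows the grey large objective at (262,205), centred between the fingers, and the blue look-alike is clear of them at (190,270). I'll go down now.

Request:
carry_out(
  series=[
    [1, 0.0003, 0.0008, 0.02, 0, 0, 0],
    [1, 0.0003, 0.0008, 0.02, 0, 0, 0],
    [1, 0.0003, 0.0008, 0.02, 0, 0, 0],
    [1, 0.0003, 0.0008, 0.02, 0, 0, 0],
    [1, 0.0003, 0.0008, 0.012, 0, 0, 0],
    [1, 0, 0, 0.006, 0, 0, 0],
    [1, 0, 0, 0, 0, 0, 0],
    [1, 0, 0, 0, 0, 0, 0],
  ],
)

```text
clock: 7.65
tcp_pos: [0.5822, 0.0082, 0.023]
tcp_rot: [-3.141, 0.001, 3.026]
contact_force: [0.8, -0.0, 0.3]
grip_width: 0.0855
finger_force: 0.0
```

```bash
python3 -c "
from h import *
to('l')"
```

```text
t 7.65 tcp [0.5822 0.0082 0.023 ] rpy [-3.1414e+00  7.0000e-04  3.0256e+00] q [ 0.01  0.18 -0.12  1.27 -0.    0.13] w 0.0855 F [ 0.8 -0.   0.3] 0.0
l [ 0.0001 -0.0046  0.    ]
```

Request:
carry_out(
  series=[
    [1, 0, -0.0046, 0.003, 0, 0, 0],
    [1, 0, 0, 0, 0, 0, 0],
    [0, 0, 0, 0, 0, 0, 0],
    [0, 0, 0, 0, 0, 0, 0],
    [0, 0, 0, 0, 0, 0, 0],
    [0, 0, 0, 0, 0, 0, 0],
    [0, 0, 0, 0, 0, 0, 0],
    [0, 0, 0, 0, 0, 0, 0],
  ],
)

```text
clock: 8.45
tcp_pos: [0.5815, 0.0034, 0.0194]
tcp_rot: [-3.141, 0.0, 3.026]
contact_force: [0.4, 0.1, 4.7]
grip_width: 0.0447
finger_force: 61.2
```

```bash
python3 -c "
from h import *
to('l','wl')"
```

```text
t 8.45 tcp [0.5815 0.0034 0.0194] rpy [-3.1414e+00  3.0000e-04  3.0258e+00] q [ 0.01  0.18 -0.13  1.26 -0.    0.12] w 0.0447 F [0.4 0.1 4.7] 61.20615005493164
l [-0.0001  0.0002 -0.    ]
wl [ 0.0018  0.177  -0.    ]
```

Request:
carry_out(
  series=[
    [0, 0, 0, -0.01, 0, 0, 0],
    [0, 0, 0, -0.02, 0, 0, 0],
    [0, 0, 0, -0.02, 0, 0, 0],
    [0, 0.0005, 0.04, 0, 0, 0, 0],
    [0, 0.0005, 0.045, 0, 0, 0, 0],
    [0, 0.0005, 0.045, 0, 0, 0, 0],
    [0, 0.0003, 0.047, 0, 0, 0, 0],
    [0, 0, 0, 0, 0, 0, 0],
  ],
)

```text
clock: 9.25
tcp_pos: [0.5996, 0.1844, 0.0687]
tcp_rot: [3.141, -0.001, 3.031]
contact_force: [-0.8, -0.3, -2.7]
grip_width: 0.0448
finger_force: 61.9
```

Request:
carry_out(
  series=[
    [0, 0, 0, 0, 0, 0, 0],
    [0, 0, 0, 0, 0, 0, 0],
    [0, 0, 0, 0, 0, 0, 0],
    [0, 0, 0, 0, 0, 0, 0],
    [0, 0, 0, 0, 0, 0, 0],
    [0, 0, 0, 0, 0, 0, 0],
    [0, 0, 0, 0, 0, 0, 0],
    [0, 0, 0, 0, 0, 0, 0],
  ],
)

```text
clock: 10.05
tcp_pos: [0.5999, 0.1794, 0.069]
tcp_rot: [-3.141, -0.001, 3.026]
contact_force: [0.1, -0.2, -2.2]
grip_width: 0.0447
finger_force: 61.9
```

```bash
python3 - <<'E'
from h import *
to('wl')
c=r.capture("wrist");P,C=cloud(c)
for w,R in(("ws",.025),("wm",.03),("wl",.035)): print(w,barrel(P,np.array(T[w]),R,.011,.02))
for w,R in(("s",.013),("m",.018)): print(w,barrel(P,np.array(T[w]),R,.012,.04))
E
```

```text
t 10.05 tcp [0.5999 0.1794 0.069 ] rpy [-3.1413e+00 -5.0000e-04  3.0257e+00] q [ 0.29  0.27  0.07  1.37 -0.    0.41] w 0.0447 F [ 0.1 -0.2 -2.2] 61.88766002655029
wl [-0.0003  0.0002 -0.    ]
ws (array([0.4328, 0.199 ]), np.int64(0), np.float64(nan))
wm (array([0.5175, 0.1906]), np.int64(2416), np.float64(0.0073))
wl (array([0.6005, 0.1817]), np.int64(1784), np.float64(0.0082))
s (array([ 0.6128, -0.1837]), np.int64(0), np.float64(nan))
m (array([ 0.4617, -0.1498]), np.int64(0), np.float64(nan))
  return _methods._mean(a, axis=axis, dtype=dtype,
  ret = ret.dtype.type(ret / rcount)
```

Request:
carry_out(
  series=[
    [0, 0, 0, 0.015, 0, 0, 0],
    [0, 0, 0, 0.012, 0, 0, 0],
    [0, 0, 0, 0.007, 0, 0, 0],
    [0, 0, 0, 0.004, 0, 0, 0],
    [0, 0, 0, 0.002, 0, 0, 0],
    [0, 0, 0, 0.001, 0, 0, 0],
    [0, 0, 0, 0, 0, 0, 0],
    [0, 0, 0, 0, 0, 0, 0],
  ],
)

```text
clock: 10.9
tcp_pos: [0.6001, 0.1795, 0.0284]
tcp_rot: [-3.142, 0.0, 3.026]
contact_force: [-1.5, -0.4, -0.9]
grip_width: 0.0449
finger_force: 61.9
```

Request:
carry_out(
  series=[
    [0, 0, 0, 0.0008, 0, 0, 0],
    [0, 0, 0, 0.0006, 0, 0, 0],
    [0, 0, 0, 0.0004, 0, 0, 0],
    [0, 0, 0, 0.0004, 0, 0, 0],
    [0, 0, 0, 0, 0, 0, 0],
    [0, 0, 0, 0, 0, 0, 0],
    [0, 0, 0, 0, 0, 0, 0],
    [0, 0, 0, 0, 0, 0, 0],
  ],
)

```text
clock: 11.7
tcp_pos: [0.6, 0.1795, 0.0264]
tcp_rot: [-3.141, 0.0, 3.026]
contact_force: [-2.5, -1.2, 6.3]
grip_width: 0.0452
finger_force: 62.1
```

Request:
carry_out(
  series=[
    [1, 0, 0, 0, 0, 0, 0],
    [1, 0, 0, 0, 0, 0, 0],
    [1, 0, 0, 0, 0, 0, 0],
    [1, 0, 0, 0, 0, 0, 0],
    [1, 0, 0, 0, 0, 0, 0],
    [1, 0, 0, -0.01, 0, 0, 0],
    [1, 0, 0, -0.025, 0, 0, 0],
    [1, 0, 0, -0.025, 0, 0, 0],
  ],
)

```text
clock: 12.5
tcp_pos: [0.5996, 0.1794, 0.0868]
tcp_rot: [-3.141, -0.001, 3.026]
contact_force: [0.2, -0.1, -0.3]
grip_width: 0.0856
finger_force: 0.0
```

Request:
carry_out(
  series=[
    [1, 0, 0, -0.03, 0, 0, 0],
    [1, 0, 0, -0.01, 0, 0, 0],
    [1, 0, 0, 0, 0, 0, 0],
    [1, 0, 0, 0, 0, 0, 0],
    [1, 0, 0, 0, 0, 0, 0],
    [1, 0, 0, 0, 0, 0, 0],
    [1, 0, 0, 0, 0, 0, 0],
    [1, 0, 0, 0, 0, 0, 0],
  ],
)

```text
clock: 13.3
tcp_pos: [0.5998, 0.1794, 0.1253]
tcp_rot: [-3.141, -0.001, 3.026]
contact_force: [0.1, 0.0, 0.2]
grip_width: 0.0855
finger_force: 0.0
```

```bash
python3 - <<'E'
from h import *
to('m','s')
for cam in("scene","side"):
    P,C=cloud(r.capture(cam));print(barrel(P,np.array(T['wl']),.023,.02,.06))
E
```

```text
t 13.3 tcp [0.5998 0.1794 0.1253] rpy [-3.1410e+00 -1.1000e-03  3.0258e+00] q [ 0.29  0.26  0.16  1.48 -0.    0.41] w 0.0855 F [0.1 0.  0.2] 0.0
m [ 9.91e-02 -3.43e-01  3.00e-04]
s [-5.490e-02 -3.592e-01  2.000e-04]
(array([0.5998, 0.1793]), np.int64(178), np.float64(0.0014))
(array([0.6002, 0.1805]), np.int64(240), np.float64(0.0016))
```

Request:
carry_out(
  series=[
    [1, 0.0124, -0.0429, 0, 0, 0, 0],
    [1, 0.0124, -0.0429, 0, 0, 0, 0],
    [1, 0.0124, -0.0429, 0, 0, 0, 0],
    [1, 0.0124, -0.0429, 0, 0, 0, 0],
    [1, 0.0124, -0.0429, 0, 0, 0, 0],
    [1, 0.0124, -0.0429, 0, 0, 0, 0],
    [1, 0.0124, -0.0429, 0, 0, 0, 0],
    [1, 0.0124, -0.0429, 0, 0, 0, 0],
  ],
)

```text
clock: 14.2
tcp_pos: [0.4608, -0.1514, 0.1262]
tcp_rot: [-3.141, 0.0, 3.026]
contact_force: [0.9, 0.3, -0.2]
grip_width: 0.0852
finger_force: 0.0
```

Request:
carry_out(
  series=[
    [1, 0, 0, 0, 0, 0, 0],
    [1, 0, 0, 0, 0, 0, 0],
    [1, 0, 0, 0.01, 0, 0, 0],
    [1, 0, 0, 0.01, 0, 0, 0],
    [1, 0, 0, 0, 0, 0, 0],
    [1, 0, 0, 0, 0, 0, 0],
    [1, 0, 0, 0, 0, 0, 0],
    [1, 0, 0, 0, 0, 0, 0],
  ],
)

```text
clock: 15.0
tcp_pos: [0.462, -0.1498, 0.1062]
tcp_rot: [-3.141, 0.0, 3.026]
contact_force: [-0.6, 0.2, -0.4]
grip_width: 0.0857
finger_force: 0.0
```

```bash
python3 - <<'E'
from h import *
to('m')
P,C=cloud(r.capture("wrist"));print(barrel(P,np.array(T['m']),.018,.012,.047))
print(barrel(P,np.array(T['s']),.013,.012,.04))
E
```

```text
t 15.0 tcp [ 0.462  -0.1498  0.1062] rpy [-3.1412  0.      3.0262] q [-0.31 -0.08 -0.23  1.42 -0.   -0.2 ] w 0.0857 F [-0.6  0.2 -0.4] 0.0
m [ 0.0003 -0.      0.    ]
(array([ 0.4632, -0.1495]), np.int64(496), np.float64(0.0003))
(array([ 0.6139, -0.183 ]), np.int64(120), np.float64(0.0006))
```

Aligned. Next I descend to z = 0.018 and close.

Request:
carry_out(
  series=[
    [1, 0, 0, 0.02, 0, 0, 0],
    [1, 0, 0, 0.02, 0, 0, 0],
    [1, 0, 0, 0.02, 0, 0, 0],
    [1, 0, 0, 0.018, 0, 0, 0],
    [1, 0, 0, 0.008, 0, 0, 0],
    [1, 0, 0, 0.002, 0, 0, 0],
    [1, 0, 0, 0, 0, 0, 0],
    [0.6, 0, 0, 0, 0, 0, 0],
  ],
)

```text
clock: 15.85
tcp_pos: [0.4623, -0.1502, 0.0189]
tcp_rot: [-3.141, 0.001, 3.026]
contact_force: [0.3, -0.1, 0.1]
grip_width: 0.0732
finger_force: 0.0
```

Request:
carry_out(
  series=[
    [0, 0, 0, 0, 0, 0, 0],
    [0, 0, 0, 0, 0, 0, 0],
    [0, 0, 0, 0, 0, 0, 0],
    [0, 0, 0, 0, 0, 0, 0],
    [0, 0, 0, 0, 0, 0, 0],
    [0, 0, 0, 0, 0, 0, 0],
    [0, 0, 0, 0, 0, 0, 0],
    [0, 0, 0, 0, 0, 0, 0],
  ],
)

```text
clock: 16.65
tcp_pos: [0.4621, -0.1501, 0.0186]
tcp_rot: [-3.141, 0.001, 3.026]
contact_force: [-1.1, 0.4, 4.9]
grip_width: 0.0344
finger_force: 59.7
```

```bash
python3 -c "
from h import *
to('m','wm')"
```

```text
t 16.65 tcp [ 0.4621 -0.1501  0.0186] rpy [-3.1411e+00  7.0000e-04  3.0258e+00] q [-0.31 -0.04 -0.37  1.24 -0.   -0.2 ] w 0.0344 F [-1.1  0.4  4.9] 59.696179032325745
m [ 0.0005  0.0002 -0.    ]
wm [-1.480e-02  3.436e-01 -1.000e-04]
```

Request:
carry_out(
  series=[
    [0, 0, 0, -0.01, 0, 0, 0],
    [0, 0, 0, -0.02, 0, 0, 0],
    [0, 0, 0, -0.025, 0, 0, 0],
    [0, 0, 0, -0.025, 0, 0, 0],
    [0, 0, 0, -0.02, 0, 0, 0],
    [0, -0.002, 0.036, 0, 0, 0, 0],
    [0, -0.002, 0.042, 0, 0, 0, 0],
    [0, -0.002, 0.042, 0, 0, 0, 0],
  ],
)

```text
clock: 17.45
tcp_pos: [0.4815, -0.0305, 0.1184]
tcp_rot: [-3.141, -0.0, 3.024]
contact_force: [1.5, -0.2, -0.7]
grip_width: 0.0347
finger_force: 60.1
```

Request:
carry_out(
  series=[
    [0, -0.002, 0.045, 0, 0, 0, 0],
    [0, -0.002, 0.045, 0, 0, 0, 0],
    [0, -0.002, 0.045, 0, 0, 0, 0],
    [0, -0.002, 0.045, 0, 0, 0, 0],
    [0, -0.0008, 0.0436, 0, 0, 0, 0],
    [0, 0, 0, 0, 0, 0, 0],
    [0, 0, 0, 0, 0, 0, 0],
    [0, 0, 0, 0, 0, 0, 0],
  ],
)

```text
clock: 18.25
tcp_pos: [0.5159, 0.1889, 0.1179]
tcp_rot: [-3.141, -0.001, 3.025]
contact_force: [-0.0, -0.8, -1.4]
grip_width: 0.0342
finger_force: 60.3
```

Request:
carry_out(
  series=[
    [0, 0, 0, 0.01, 0, 0, 0],
    [0, 0, 0, 0.015, 0, 0, 0],
    [0, 0, 0, 0.015, 0, 0, 0],
    [0, 0, 0, 0.01, 0, 0, 0],
    [0, 0, 0, 0, 0, 0, 0],
    [0, 0, 0, 0, 0, 0, 0],
    [0, 0, 0, 0, 0, 0, 0],
    [0, 0, 0, 0, 0, 0, 0],
  ],
)

```text
clock: 19.05
tcp_pos: [0.5165, 0.1898, 0.0685]
tcp_rot: [3.141, 0.001, 3.026]
contact_force: [-0.3, 0.2, -1.0]
grip_width: 0.0345
finger_force: 60.3
```

```bash
python3 -c "
from h import *
to('wm')"
```

```text
t 19.05 tcp [0.5165 0.1898 0.0685] rpy [3.1414e+00 5.0000e-04 3.0258e+00] q [ 0.35  0.09 -0.14  1.34 -0.    0.47] w 0.0345 F [-0.3  0.2 -1. ] 60.276113748550415
wm [-0.     -0.0003 -0.    ]
```

Request:
carry_out(
  series=[
    [0, 0, 0, 0.015, 0, 0, 0],
    [0, 0, 0, 0.012, 0, 0, 0],
    [0, 0, 0, 0.007, 0, 0, 0],
    [0, 0, 0, 0.004, 0, 0, 0],
    [0, 0, 0, 0.002, 0, 0, 0],
    [0, 0, 0, 0.001, 0, 0, 0],
    [0, 0, 0, 0, 0, 0, 0],
    [0, 0, 0, 0, 0, 0, 0],
  ],
)

```text
clock: 19.85
tcp_pos: [0.5163, 0.1897, 0.0272]
tcp_rot: [-3.142, 0.0, 3.026]
contact_force: [-0.3, -0.3, -1.7]
grip_width: 0.0347
finger_force: 60.3
```

Request:
carry_out(
  series=[
    [0, 0, 0, 0.0006, 0, 0, 0],
    [0, 0, 0, 0.0004, 0, 0, 0],
    [0, 0, 0, 0.0004, 0, 0, 0],
    [0, 0, 0, 0.0004, 0, 0, 0],
    [0, 0, 0, 0, 0, 0, 0],
    [0, 0, 0, 0, 0, 0, 0],
    [0, 0, 0, 0, 0, 0, 0],
    [0, 0, 0, 0, 0, 0, 0],
  ],
)

```text
clock: 20.65
tcp_pos: [0.5162, 0.1896, 0.0257]
tcp_rot: [-3.141, 0.0, 3.026]
contact_force: [-2.9, -1.1, 6.0]
grip_width: 0.0343
finger_force: 60.5
```

Contact is made, so I release, lift, and go to the small objective.

Request:
carry_out(
  series=[
    [1, 0, 0, 0, 0, 0, 0],
    [1, 0, 0, 0, 0, 0, 0],
    [1, 0, 0, 0, 0, 0, 0],
    [1, 0, 0, 0, 0, 0, 0],
    [1, 0, 0, 0, 0, 0, 0],
    [1, 0, 0, -0.01, 0, 0, 0],
    [1, 0, 0, -0.025, 0, 0, 0],
    [1, 0, 0, -0.025, 0, 0, 0],
  ],
)

```text
clock: 21.45
tcp_pos: [0.5158, 0.1895, 0.0861]
tcp_rot: [-3.141, -0.001, 3.026]
contact_force: [-0.2, 0.4, -0.6]
grip_width: 0.0855
finger_force: 0.0
```

Request:
carry_out(
  series=[
    [1, 0, 0, -0.03, 0, 0, 0],
    [1, 0, 0, -0.01, 0, 0, 0],
    [1, 0, 0, 0, 0, 0, 0],
    [1, 0, 0, 0, 0, 0, 0],
    [1, 0, 0, 0, 0, 0, 0],
    [1, 0, 0, 0, 0, 0, 0],
    [1, 0, 0, 0, 0, 0, 0],
    [1, 0, 0, 0, 0, 0, 0],
  ],
)

```text
clock: 22.25
tcp_pos: [0.516, 0.1895, 0.1246]
tcp_rot: [-3.141, -0.001, 3.026]
contact_force: [-0.5, -0.4, 0.8]
grip_width: 0.0851
finger_force: 0.0
```

```bash
python3 - <<'E'
from h import *
to('s')
for cam in("scene","side"):
    P,C=cloud(r.capture(cam));print(barrel(P,np.array(T['wm']),.018,.02,.055),barrel(P,np.array(T['wl']),.023,.02,.06))
E
```

```text
t 22.25 tcp [0.516  0.1895 0.1246] rpy [-3.1409e+00 -1.1000e-03  3.0257e+00] q [ 0.35  0.07 -0.04  1.45 -0.    0.47] w 0.0851 F [-0.5 -0.4  0.8] 0.0
s [-1.393e-01 -3.595e-01  1.000e-04]
(array([0.5159, 0.1894]), np.int64(140), np.float64(0.0013)) (array([0.5996, 0.1793]), np.int64(184), np.float64(0.0011))
(array([0.5161, 0.1906]), np.int64(171), np.float64(0.0016)) (array([0.6004, 0.1805]), np.int64(246), np.float64(0.0014))
```

Request:
carry_out(
  series=[
    [1, -0.0174, -0.0449, 0, 0, 0, 0],
    [1, -0.0174, -0.0449, 0, 0, 0, 0],
    [1, -0.0174, -0.0449, 0, 0, 0, 0],
    [1, -0.0174, -0.0449, 0, 0, 0, 0],
    [1, -0.0174, -0.0449, 0, 0, 0, 0],
    [1, -0.0174, -0.0449, 0, 0, 0, 0],
    [1, -0.0174, -0.0449, 0, 0, 0, 0],
    [1, -0.0174, -0.0449, 0, 0, 0, 0],
  ],
)

```text
clock: 23.15
tcp_pos: [0.6131, -0.1853, 0.1251]
tcp_rot: [-3.141, -0.0, 3.026]
contact_force: [1.3, 1.0, -0.1]
grip_width: 0.0855
finger_force: 0.0
```

Request:
carry_out(
  series=[
    [1, 0, 0, 0, 0, 0, 0],
    [1, 0, 0, 0, 0, 0, 0],
    [1, 0, 0, 0.01, 0, 0, 0],
    [1, 0, 0, 0.01, 0, 0, 0],
    [1, 0, 0, 0, 0, 0, 0],
    [1, 0, 0, 0, 0, 0, 0],
    [1, 0, 0, 0, 0, 0, 0],
    [1, 0, 0, 0, 0, 0, 0],
  ],
)

```text
clock: 23.95
tcp_pos: [0.6131, -0.1831, 0.1056]
tcp_rot: [-3.141, 0.0, 3.026]
contact_force: [-0.4, -0.7, 1.1]
grip_width: 0.0853
finger_force: 0.0
```

```bash
python3 - <<'E'
from h import *
to('s')
P,C=cloud(r.capture("wrist"));print(barrel(P,np.array(T['s']),.013,.012,.042))
E
```

```text
t 23.95 tcp [ 0.6131 -0.1831  0.1056] rpy [-3.1411e+00  2.0000e-04  3.0261e+00] q [-0.29  0.29  0.17  1.45 -0.   -0.17] w 0.0853 F [-0.4 -0.7  1.1] 0.0
s [ 0.0002 -0.0007  0.    ]
(array([ 0.614 , -0.1832]), np.int64(330), np.float64(0.0003))
```

Request:
carry_out(
  series=[
    [1, 0, 0, 0.02, 0, 0, 0],
    [1, 0, 0, 0.02, 0, 0, 0],
    [1, 0, 0, 0.02, 0, 0, 0],
    [1, 0, 0, 0.018, 0, 0, 0],
    [1, 0, 0, 0.008, 0, 0, 0],
    [1, 0, 0, 0.002, 0, 0, 0],
    [1, 0, 0, 0, 0, 0, 0],
    [0.6, 0, 0, 0, 0, 0, 0],
  ],
)

```text
clock: 24.8
tcp_pos: [0.6134, -0.1835, 0.0183]
tcp_rot: [-3.141, 0.001, 3.026]
contact_force: [-1.3, 1.1, 0.9]
grip_width: 0.0734
finger_force: 0.0
```

Request:
carry_out(
  series=[
    [0, 0, 0, 0, 0, 0, 0],
    [0, 0, 0, 0, 0, 0, 0],
    [0, 0, 0, 0, 0, 0, 0],
    [0, 0, 0, 0, 0, 0, 0],
    [0, 0, 0, 0, 0, 0, 0],
    [0, 0, 0, 0, 0, 0, 0],
    [0, 0, 0, 0, 0, 0, 0],
    [0, 0, 0, 0, 0, 0, 0],
  ],
)

```text
clock: 25.6
tcp_pos: [0.6132, -0.1834, 0.0176]
tcp_rot: [-3.141, 0.0, 3.026]
contact_force: [-0.3, 0.6, 5.4]
grip_width: 0.0245
finger_force: 58.9
```

```bash
python3 -c "
from h import *
to('s','ws')"
```

```text
t 25.6 tcp [ 0.6132 -0.1834  0.0176] rpy [-3.1411e+00  4.0000e-04  3.0258e+00] q [-0.29  0.32  0.03  1.28 -0.   -0.17] w 0.0245 F [-0.3  0.6  5.4] 58.912784457206726
s [ 0.0003 -0.0003  0.    ]
ws [ 2.233e-01  3.590e-01 -3.000e-04]
```

Request:
carry_out(
  series=[
    [0, 0, 0, -0.01, 0, 0, 0],
    [0, 0, 0, -0.025, 0, 0, 0],
    [0, 0, 0, -0.025, 0, 0, 0],
    [0, 0, 0, -0.025, 0, 0, 0],
    [0, 0, 0, -0.025, 0, 0, 0],
    [0, 0.0248, 0.0399, 0, 0, 0, 0],
    [0, 0.0248, 0.0399, 0, 0, 0, 0],
    [0, 0.0248, 0.0399, 0, 0, 0, 0],
  ],
)

```text
clock: 26.4
tcp_pos: [0.5518, -0.0547, 0.1271]
tcp_rot: [-3.141, -0.001, 3.025]
contact_force: [1.3, 0.9, 0.1]
grip_width: 0.0242
finger_force: 59.0
```

Request:
carry_out(
  series=[
    [0, 0.0248, 0.0399, 0, 0, 0, 0],
    [0, 0.0248, 0.0399, 0, 0, 0, 0],
    [0, 0.0248, 0.0399, 0, 0, 0, 0],
    [0, 0.0248, 0.0399, 0, 0, 0, 0],
    [0, 0.0248, 0.0399, 0, 0, 0, 0],
    [0, 0.0248, 0.0399, 0, 0, 0, 0],
    [0, 0, 0, 0, 0, 0, 0],
    [0, 0, 0, 0, 0, 0, 0],
  ],
)

```text
clock: 27.2
tcp_pos: [0.4321, 0.2, 0.1273]
tcp_rot: [-3.141, -0.0, 3.029]
contact_force: [0.6, -1.1, -1.0]
grip_width: 0.0243
finger_force: 59.1
```

Request:
carry_out(
  series=[
    [0, 0, 0, 0, 0, 0, 0],
    [0, 0, 0, 0.015, 0, 0, 0],
    [0, 0, 0, 0.02, 0, 0, 0],
    [0, 0, 0, 0.015, 0, 0, 0],
    [0, 0, 0, 0.01, 0, 0, 0],
    [0, 0, 0, 0, 0, 0, 0],
    [0, 0, 0, 0, 0, 0, 0],
    [0, 0, 0, 0, 0, 0, 0],
  ],
)

```text
clock: 28.0
tcp_pos: [0.4331, 0.1994, 0.0679]
tcp_rot: [3.141, 0.001, 3.026]
contact_force: [0.0, 0.5, -0.2]
grip_width: 0.0242
finger_force: 59.1
```

```bash
python3 -c "
from h import *
to('ws')"
```

```text
t 28.0 tcp [0.4331 0.1994 0.0679] rpy [3.1413e+00 5.0000e-04 3.0256e+00] q [ 0.43 -0.09 -0.31  1.34 -0.    0.55] w 0.0242 F [ 0.   0.5 -0.2] 59.06918942928314
ws [ 0.0003 -0.0004 -0.    ]
```

Contact should come at z ≈ 0.0246.

Request:
carry_out(
  series=[
    [0, 0, 0, 0.015, 0, 0, 0],
    [0, 0, 0, 0.013, 0, 0, 0],
    [0, 0, 0, 0.007, 0, 0, 0],
    [0, 0, 0, 0.004, 0, 0, 0],
    [0, 0, 0, 0.002, 0, 0, 0],
    [0, 0, 0, 0.001, 0, 0, 0],
    [0, 0, 0, 0, 0, 0, 0],
    [0, 0, 0, 0, 0, 0, 0],
  ],
)

```text
clock: 28.8
tcp_pos: [0.4329, 0.1993, 0.0254]
tcp_rot: [-3.142, -0.0, 3.026]
contact_force: [0.9, 0.2, -0.6]
grip_width: 0.0246
finger_force: 59.1
```

Request:
carry_out(
  series=[
    [0, 0, 0, 0.0004, 0, 0, 0],
    [0, 0, 0, 0.0004, 0, 0, 0],
    [0, 0, 0, 0.0003, 0, 0, 0],
    [0, 0, 0, 0.0003, 0, 0, 0],
    [0, 0, 0, 0, 0, 0, 0],
    [0, 0, 0, 0, 0, 0, 0],
    [0, 0, 0, 0, 0, 0, 0],
    [0, 0, 0, 0, 0, 0, 0],
  ],
)

```text
clock: 29.6
tcp_pos: [0.4329, 0.1993, 0.0245]
tcp_rot: [3.141, 0.0, 3.026]
contact_force: [-2.1, -1.6, 7.3]
grip_width: 0.0238
finger_force: 59.7
```

Request:
carry_out(
  series=[
    [1, 0, 0, 0, 0, 0, 0],
    [1, 0, 0, 0, 0, 0, 0],
    [1, 0, 0, 0, 0, 0, 0],
    [1, 0, 0, 0, 0, 0, 0],
    [1, 0, 0, 0, 0, 0, 0],
    [1, 0, 0, 0, 0, 0, 0],
    [1, 0, 0, -0.01, 0, 0, 0],
    [1, 0, 0, -0.025, 0, 0, 0],
  ],
)

```text
clock: 30.4
tcp_pos: [0.4315, 0.1987, 0.0578]
tcp_rot: [-3.139, -0.003, 3.026]
contact_force: [0.4, 0.1, 0.6]
grip_width: 0.0855
finger_force: 0.0
```

Request:
carry_out(
  series=[
    [1, 0, 0, -0.03, 0, 0, 0],
    [1, 0, 0, -0.03, 0, 0, 0],
    [1, 0, 0, -0.03, 0, 0, 0],
    [1, 0, 0, -0.02, 0, 0, 0],
    [1, 0, 0, 0, 0, 0, 0],
    [1, 0, 0, 0, 0, 0, 0],
    [1, 0, 0, 0, 0, 0, 0],
    [1, 0, 0, 0, 0, 0, 0],
  ],
)

```text
clock: 31.2
tcp_pos: [0.4323, 0.199, 0.1677]
tcp_rot: [-3.14, -0.002, 3.026]
contact_force: [0.2, 0.4, -0.8]
grip_width: 0.0853
finger_force: 0.0
```

```bash
python3 - <<'E'
from h import *
to()
for cam in("scene","side"):
    c=r.capture(cam);P,C=cloud(c);cv2.imwrite(f"pics/{cam}1.png",cv2.resize(c["frame"][:,:,::-1],(800,600)))
    for k,rad,z in(('ws',.013,.05),('wm',.018,.055),('wl',.023,.06)):
        q=P[np.hypot(*(P[:,:2]-T[k]).T)<.02];print(cam,k,barrel(P,np.array(T[k]),rad,.02,z),"top",np.percentile(q[:,2],99).round(3) )
E
```

```text
t 31.2 tcp [0.4323 0.199  0.1677] rpy [-3.1404e+00 -1.9000e-03  3.0258e+00] q [ 0.43 -0.1  -0.13  1.54 -0.    0.55] w 0.0853 F [ 0.2  0.4 -0.8] 0.0
scene ws (array([0.4323, 0.1992]), np.int64(86), np.float64(0.0011)) top 0.409
scene wm (array([0.5161, 0.1896]), np.int64(139), np.float64(0.0015)) top 0.077
scene wl (array([0.5998, 0.1791]), np.int64(179), np.float64(0.0011)) top 0.086
side ws (array([0.4326, 0.2003]), np.int64(108), np.float64(0.0015)) top 0.276
side wm (array([0.5161, 0.1904]), np.int64(169), np.float64(0.0013)) top 0.076
side wl (array([0.6003, 0.1805]), np.int64(248), np.float64(0.0016)) top 0.085
```

View pics/side1.png

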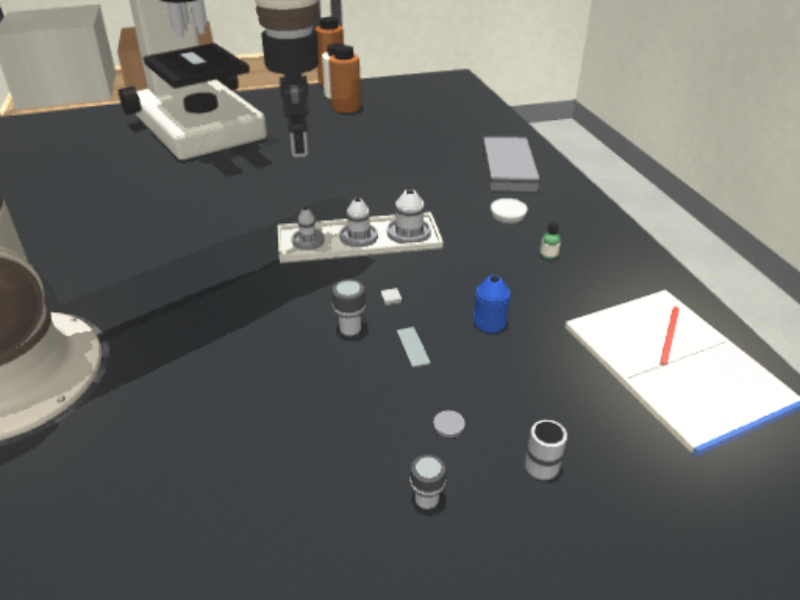

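The side picture shows all three objectives upright in their own wells at (308,228), (358,222) and (409,215). The eyepieces, the adapter and the blue look-alike have not moved.

```bash
python3 -c "
from plant import r
print(r.sign_off())"
```

```text
the job is handed in; nothing more can be done
None
```

The small, medium and large objectives each stand upright in the well of their own size; the eyepieces, adapter and blue look-alike were left where they were, and the job is handed in (about 31 s of the 90 s used, no verdict returned).

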